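Unlatch the glassware cage and swing its gate open

TASK

Open the wire stock cage so that the glass dish inside can be taken out: raise the latch bar by its ball knob until it can leave the catch, and swing the gate wide open, to about a right angle. Go by feel: the bar must not be forced against the catch, neither against the lip in front of it nor against the hood above it. Leave the gate standing open with the bar dropped back, and do not disturb the glassware or the tape.

Things in the scene. Friction and masses are not known exactly. Their poses are not given: they have to be found in the camera images.
- cage: steel wire cage fixed to the bench, 280 mm wide, 250 deep, 200 high, closed mesh roof. Origin on the bench under the middle of its front; z up, x into the cage, y along the front towards the hinge side. At the -y side of the front a sheet steel jamb (y -84 to -140 mm) carries the dark catch that holds the latch bar.
- jamb (a point): point on the jamb's face behind the resting bar, 170 mm up. Here sits the catch, 12 mm wide: a lip before the bar (faces 32 and 37 mm out from the cage's front, 3 mm play) and above both a rubber-lined hood (40 mm out, top at most 223 mm up). The gap from lip top to hood is 20 mm; the 12 mm high bar leaves forward only through it. Bar against catch must stay under 15 N.
- bar_end (a point): free end of the latch bar, 175 mm from the pivot, just past the catch. The catch was fitted by hand: the lip's top is 6 to 36 mm above the resting bar's lower edge (164 mm up) and is not measured. So raise the bar slowly until the hood is felt (some 5 N more), then lower it about 4 mm at the catch: it is in the gap.
- gate (a joint): angle of the gate about its upright hinge, rad: 0 shut, grows as the free (latch) edge swings out of the cage's front towards -x of the cage, stop at 1.75. The gate is 205 mm wide, 190 mm high to its top, weighs 0.7 kg and stays where it is left (hinge friction 0.2 N m).
- hinge (a point): point on the gate's upright hinge axis, 170 mm above the bench; at x = -8 mm, y = 125 mm in the cage's frame
- latch (a joint): angle of the latch bar about its pivot on the gate, rad: 0 bar level (resting on its stop), grows as the free end is lifted, stop at 0.5. It falls back by its weight (bar with knob 0.16 kg).
- pivot (a point): centre of the latch bar's pivot on the gate's front, 170 mm above the bench, 75 mm from the hinge axis along the gate and 18 mm in front of it; its axis is level and square to the gate. The bar, flat steel 6 mm thick and 12 mm high, runs level from here past the gate's free edge into the catch, 160 mm from the pivot with the gate shut.
- ball (a point): centre of the black ball knob (26 mm) that lifts the bar, on an 8 mm upright stem 115 mm along the bar from the pivot; 90 mm above the bar's centre line, 260 mm above the bench at rest, higher than all nearby. Pinch it from above, in any direction. When lifted it moves on an arc about the pivot: up, and sideways towards the hinge. With the gate it goes round the hinge.
- dish: clear glass dish, 170 mm across, 22 mm high, lying on the cage's floor; origin under its centre. To be left alone.
- platter: clear glass platter, 200 mm across, 22 mm high, lying on a fixed cardboard carton (240 x 240 x 90 mm) to the robot's right; origin under its centre. To be left alone.
- tape: roll of paper tape lying flat, 100 mm across, 48 mm high, to the robot's left; origin under its centre. To be left alone.
- tumbler: glass tumbler, 68 mm across, 100 mm high, standing to the robot's left; origin under its centre. To be left alone.

How it is judged:
By the outcome, as a careful person would: the job done as asked, in the order asked, and still so for the second after the job is handed in, with the robot touching nothing.
It also fails if it takes over 64 s, if anything falls off the work surface, if the arm or the gripper's body presses on something with over 40 N, if the wrist force passes 120 N, or if a joint passes its speed limit or range.

ROBOT

A 6-joint arm with a two-finger parallel gripper is mounted at the origin on the work surface. World frame = base frame: x ahead of the robot, y to its left, z up, the work surface at z = 0. Lengths are in m, angles in degrees, forces in N, time in s.
With the tool pointing down it reaches from about 0.325 to 0.85 m from the base axis. Payload 15.5 kg.
Tool frame: the origin (TCP) lies midway between the tips of the shut fingers; the grasp point (between the pads) lies 19 mm behind it; z points along the fingers, x is the direction in which the jaws open and shut, and the axes are right-handed (so a half turn about z gives the same grasp; the last joint's range is limited). The gripper opens to 91 mm and grips with 3 to 60 N. Pads are 32 mm wide; open, the fingers measure 118 mm over their backs; the gripper's body (76 mm by 178 mm) begins 60 mm behind the grasp point.
Start: joints at [-81.045, 28.281, 77.091, -0, 74.628, -5.472], TCP at [0.156, -0.605, 0.186] pointing down, gripper open.
Joint ranges: [-166.48, 166.48], [-47.26, 123.95], [12.59, 153.08], [-70.14, 250.14], [6.76, 159.57], [-176.63, 176.63]. Speed limits (degrees/s): [108.29, 108.29, 147.25, 172.46, 172.46, 172.46].

INTERFACE

Orientations are given as [roll, pitch, yaw] about the fixed x, y, z axes, in that order (R = Rz(yaw) Ry(pitch) Rx(roll)).
In Python, from station import read_state, grab_frame, camera_params, bot gives the robot as it stands.
- The arm moves only by the tool servo_tool, never from a script. Its argument "motion" is a list of rows, each a list of 6 numbers: the shift along the tool's x, y, z each as a share of 0.03 m, from -1 to 1, then the turn, a rotation vector about the tool's x, y, z each as a share of pi rad, from -1 to 1. A call has 1 to 10 rows; each row shifts and turns the pose as measured when the row begins, along the tool's axes as they then stand; what a row does not reach is not made up. A row lasts 1/8 s, in which the tool goes at most 62.5 mm and 10.7 degrees, less where a joint would pass 70% of its speed; a pose out of reach is approached as far as the arm can. A call with a number of a shift or a turn outside -1 to 1 is refused whole. A call with a gripper value outside its range is refused whole. "gripper" is the finger opening in mm, from 0 to 91.2, set as the call begins (left out, the last holds). The fingers move at their own pace and stop on an object; "newtons" is the grip in N (left out, the last holds). Time passes only in rows, so rows that do not move let the fingers close. It gives the time, the measured TCP pose, the force and the opening at its end, in the units of the state.
- read_state(): the state, without advancing time (a new reading comes with each control period).
- grab_frame(name): name is "scene" or "top"; returns (picture, depth): 420x560x3 uint8, blue, green, red; 420x560 float32, m along the optical axis (not along the pixel's ray), 0 where there is no reading.
- camera_params(name): a dict with "fx", "fy", "cx", "cy" (pixels), "R" (3x3) and "t" (3): a world point X has camera coordinates R X + t. Camera axes: x right, y down, z forward; pixel columns grow to the right and rows downward; lengths in m; the calibration is good to about 2 mm. A picture is of the moment at which its call begins. camera_params takes no time and is no camera call.
- bot.hand_in(): hands the job in, once; it reports no verdict.
The state is a dict: "t": time; "joints": joint angles; "joint_velocities": joint speeds; "tau": joint torques, N m; "tool_pos": TCP position; "tcp_rot": TCP orientation; "contact_force": force on the tool from outside, world axes, zero at the start; "ft_torque": the same for the moment, N m; "opening": opening from 0.0 (shut) to 1.0 (fully open).
Only numpy, scipy, OpenCV 4.12 (cv2) and the standard library are available. Lean on these libraries where they do the work, as an engineer would, in place of code of your own. Each camera call takes 0.05 s, during which the arm holds its last target. There are 200 camera calls.

## Working session

There is one attempt and no reset: what is moved stays moved. The work goes in short steps, Python scripts to look and compute and a tool call to move; the robot and the scene stay as the last step left them, time stands still between calls to the robot, and variables do not carry over. Pictures are saved under pics/ and viewed, about 8 in all and at most 12, crops included, and the job is handed in when it is done.

Besides the shell and the picture viewer there is one more tool, called after ">>>" as name(argument=value, ...), one argument or row to a line, values as JSON. servo_tool: Moves the arm, as the interface text tells. Shift numbers are shares of 0.03 m and turn numbers shares of pi rad, none past 1 either way. Its arguments: {"type":"object","properties":{"motion":{"type":"array","items":{"type":"array","items":{"type":"number","minimum":-1,"maximum":1}}},"gripper":{"type":"number"},"newtons":{"type":"number"}},"required":["motion"]}

```bash
mkdir -p pics; ls; python3 - <<'E'
from station import *
import cv2,numpy as np
print(read_state())
for n in("scene","top"):
    p,d=grab_frame(n); cv2.imwrite(f"pics/{n}0.png",p); np.save(f"{n}0.npy",d); print(n,camera_params(n))
E
```

```text
pics
{'t': 0.0, 'joints': array([-8.10453656e+01,  2.83156182e+01,  7.71286885e+01,  3.71587734e-04,
        7.46299412e+01, -5.47404908e+00]), 'joint_velocities': array([ 0.03224712, -0.00190476,  0.04512735, -0.01152444, -0.06146702,
       -0.01034895]), 'tau': array([ 4.36881426e-03, -8.78821850e+01, -3.81855440e+01,  7.09380792e-02,
        5.33054885e-02, -1.02041779e-04]), 'tool_pos': array([ 0.15564636, -0.60485387,  0.18572113]), 'tcp_rot': array([-1.79992561e+02,  7.38751497e-02, -7.55714105e+01]), 'contact_force': array([-0.39069877,  0.90066839, -0.25490006]), 'ft_torque': array([ 0.01860171,  0.07626791, -0.00636019]), 'opening': 1.0027608267303778}
scene {'fx': 436.64546360111984, 'fy': 436.64546360111984, 'cx': 292.39306170187365, 'cy': 206.79591221969974, 'R': array([[-0.60247757,  0.79802728, -0.01316204],
       [ 0.4770374 ,  0.34682428, -0.80755696],
       [-0.63988756, -0.49281374, -0.5896427 ]]), 't': array([ 0.37240616, -0.14421882,  1.65049464])}
top {'fx': 418.60006678769093, 'fy': 418.60006678769093, 'cx': 275.4038810595384, 'cy': 214.6845502164363, 'R': array([[ 0.01585566, -0.99987294, -0.0016422 ],
       [-0.97832113, -0.01517468, -0.20653689],
       [ 0.20648573,  0.00488137, -0.97843744]]), 't': array([-1.24190932e-03,  6.72495069e-01,  1.32577297e+00])}
```

View pics/scene0.png

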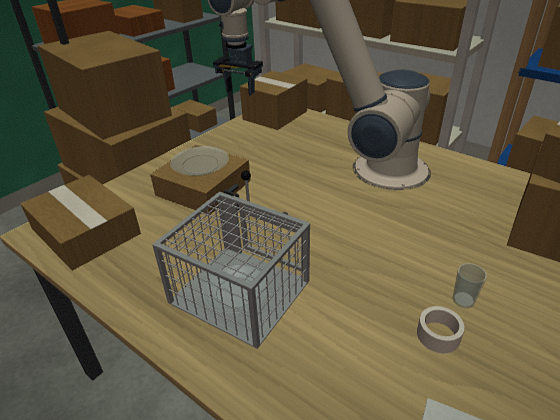

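View pics/top0.png

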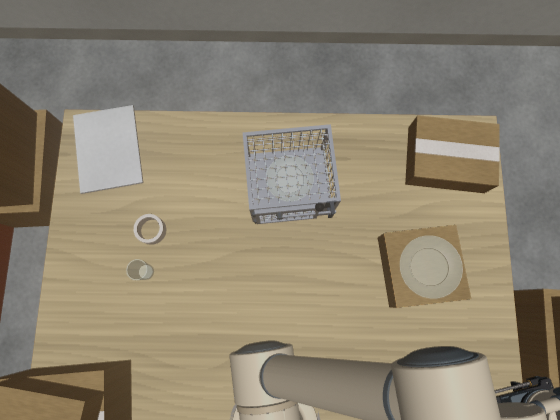

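The scene view shows the cage with the ball near (246,175). In the top view the ball is near (320,208), and the cage front faces the robot with its roof corners at about (245,131), (332,126), (339,206) and (251,212). The platter is on the right; the tumbler and tape are on the left.

```bash
cat > h.py <<'E'
import numpy as np,cv2
from station import *
def ray(n,u,v):
    c=camera_params(n);R,t=np.array(c["R"]),np.array(c["t"])
    return -R.T@t, R.T@np.array([(u-c["cx"])/c["fx"],(v-c["cy"])/c["fy"],1])
def onz(n,u,v,z):
    o,d=ray(n,u,v); return o+d*(z-o[2])/d[2]
def cross(a,b):
    (o,d),(p,e)=ray("scene",*a),ray("top",*b)
    s=np.linalg.lstsq(np.c_[d,-e],p-o,rcond=None)[0]
    x,y=o+d*s[0],p+e*s[1]; return (x+y)/2,np.linalg.norm(x-y)
def dark(img,box,th=45):
    u0,v0,u1,v1=box; m=(img[v0:v1,u0:u1].max(2)<th).astype(np.uint8)
    n,l,s,c=cv2.connectedComponentsWithStats(m)
    return [(s[i].tolist(),(c[i]+[u0,v0]).round(1).tolist()) for i in range(1,n) if s[i,4]>12]
E
python3 - <<'E'
from h import *
S=cv2.imread("pics/scene0.png");T=cv2.imread("pics/top0.png")
print(dark(S,(225,160,270,215)));print(dark(T,(240,195,345,230)))
for u,v in((245,131),(332,126),(339,206),(251,212)): print(onz("top",u,v,.2).round(3))
a=cv2.resize(S[160:230,210:320],None,fx=5,fy=5,interpolation=2)
b=cv2.resize(T[185:230,240:350],None,fx=5,fy=5,interpolation=2)
cv2.imwrite("pics/crop.png",np.vstack([a,b]))
E
```

```text
[([16, 10, 10, 11, 78], [245.3, 174.9]), ([0, 25, 14, 11, 43], [231.7, 191.0])]
[]
[0.913 0.109 0.2  ]
[ 0.934 -0.166  0.2  ]
[ 0.675 -0.184  0.2  ]
[0.652 0.083 0.2  ]
```

View pics/crop.png

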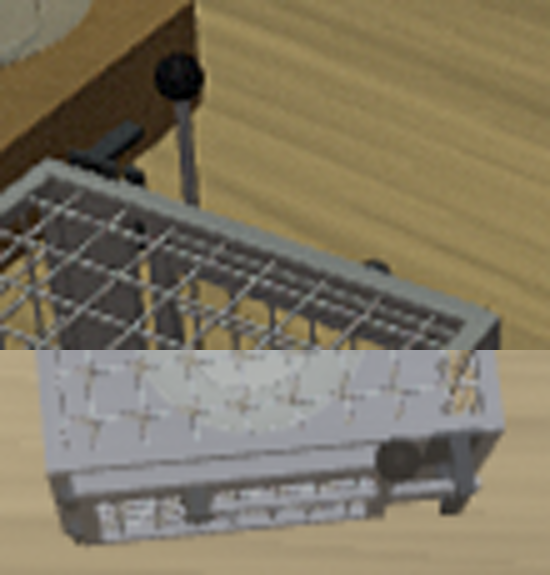

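```bash
python3 - <<'E'
from h import *
b,e=cross((245.3,174.9),(319.6,207.0));print("ball",b,e)
print("ball top@.26",onz("top",319.6,207,.26),"scene@.26",onz("scene",245.3,174.9,.26))
for u,v in((249.4,209),(340.6,201)): print(onz("top",u,v,.2).round(4))
# scene roof front corners (crop coords/5)
for u,v in((210+45/5,160+165/5),(210+497/5,160+320/5)): print("s",onz("scene",u,v,.2).round(4))
E
```

```text
ball [ 0.65709366 -0.11897171  0.26100374] 0.0010689615386152182
ball top@.26 [ 0.65698646 -0.11864581  0.26      ] scene@.26 [ 0.65611718 -0.12066705  0.26      ]
[0.6614 0.0876 0.2   ]
[ 0.6906 -0.1887  0.2   ]
s [ 0.6973 -0.1849  0.2   ]
s [0.6636 0.0896 0.2   ]
```

>>> servo_tool(
  motion=[
    [0,0,-1,0,0,-0.055],
    [0,0,-1,0,0,-0.055],
    [0,0,-1,0,0,-0.055],
    [0,0,-1,0,0,-0.055],
    [0,0,-0.6,0,0,-0.055],
    [0,0,0,0,0,-0.055],
    [0,0,0,0,0,-0.055],
    [0,0,0,0,0,-0.055],
  ],
  gripper=60,
  newtons=3,
)

```text
t: 1.1
tool_pos: [0.1554, -0.6035, 0.3254]
tcp_rot: [-179.6, 0.0, 6.1]
contact_force: [-0.1, 0.6, -0.0]
opening: 0.656
```

>>> servo_tool(
  motion=[
    [0.95,-0.74,0,0,0,0],
    [0.95,-0.74,0,0,0,0],
    [0.95,-0.74,0,0,0,0],
    [0.95,-0.74,0,0,0,0],
    [0.95,-0.74,0,0,0,0],
    [0.95,-0.74,0,0,0,0],
    [0.95,-0.74,0,0,0,0],
    [0.95,-0.74,0,0,0,0],
    [0.95,-0.74,0,0,0,0],
    [0.95,-0.74,0,0,0,0],
  ],
)

```text
t: 2.35
tool_pos: [0.4196, -0.3435, 0.3238]
tcp_rot: [-179.2, 0.2, 6.1]
contact_force: [0.1, -0.1, 1.3]
opening: 0.66
```

>>> servo_tool(
  motion=[
    [0.95,-0.74,0,0,0,0],
    [0.95,-0.74,0,0,0,0],
    [0.95,-0.74,0,0,0,0],
    [0.95,-0.74,0,0,0,0],
    [0.95,-0.74,0,0,0,0],
    [0.95,-0.74,0,0,0,0],
    [0.95,-0.74,0,0,0,0],
    [0.5,-0.5,0,0,0,0],
    [0,0,0,0,0,0],
  ],
)

```text
t: 3.48
tool_pos: [0.6202, -0.1417, 0.3224]
tcp_rot: [-179.0, 0.4, 6.3]
contact_force: [-0.4, -1.2, -0.2]
opening: 0.661
```

>>> servo_tool(
  motion=[
    [0.65,-0.32,0,-0.005,-0.002,0],
    [0.65,-0.32,0,0,0,0],
    [0,0,0,0,0,0],
    [0,0,0,0,0,0],
  ],
)

```text
t: 3.98
tool_pos: [0.6548, -0.1217, 0.3222]
tcp_rot: [180.0, 0.9, 6.1]
contact_force: [0.6, -0.6, 0.7]
opening: 0.661
```

```bash
python3 - <<'E'
from h import *
S,_=grab_frame("scene");T,_=grab_frame("top")
a=cv2.resize(S[110:240,190:330],None,fx=4,fy=4,interpolation=2)
cv2.imwrite("pics/a1.png",a)
s=read_state();print(s["tool_pos"],s["tcp_rot"],s["contact_force"]);print(dark(S,(225,160,270,215)))
c=camera_params("scene")
for z in(0,.019):
    q=c["R"]@(s["tool_pos"]+[0,0,z])+c["t"];print(c["fx"]*q[0]/q[2]+c["cx"],c["fy"]*q[1]/q[2]+c["cy"])
E
```

```text
[ 0.65485005 -0.12151433  0.32230629] [179.99358534   0.90905491   6.09102081] [-0.33758072  0.22467607 -0.0706493 ]
[([16, 10, 10, 10, 76], [245.3, 174.9]), ([6, 25, 8, 7, 19], [235.1, 188.4]), ([0, 31, 9, 5, 23], [229.0, 192.9])]
243.4910011481795 153.56610573021877
242.8882525401046 146.87309197020545
```

View pics/a1.png

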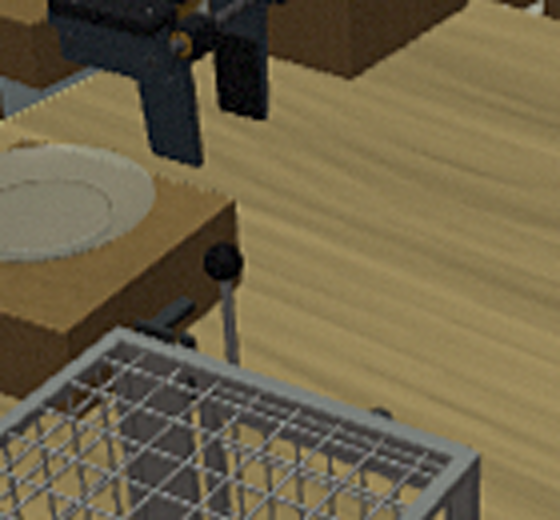

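>>> servo_tool(
  motion=[
    [0.07,-0.08,0.5,0,0.005,0],
    [0,0,0.7,0,0,0],
    [0,0,0.7,0,0,0],
    [0,0,0.5,0,0,0],
    [0,0,0,0,0,0],
    [0,0,0,0,0,0],
  ],
)

```text
t: 4.82
tool_pos: [0.6549, -0.1219, 0.2506]
tcp_rot: [179.9, -0.2, 5.9]
contact_force: [-0.5, -0.8, 0.8]
opening: 0.659
```

>>> servo_tool(
  motion=[
    [0.08,-0.1,0.25,0,0,0],
    [0.05,-0.05,0.1,0,0,0],
    [0,0,0,0,0,0],
    [0,0,0,0,0,0],
  ],
)

```text
t: 5.32
tool_pos: [0.6593, -0.1166, 0.2408]
tcp_rot: [179.9, -0.3, 5.9]
contact_force: [0.2, -0.5, 0.6]
opening: 0.657
```

>>> servo_tool(
  motion=[
    [-0.08,0.06,0,0,0,0],
    [0,0,0,0,0,0],
    [0,0,0,0,0,0],
  ],
)

```text
t: 5.7
tool_pos: [0.657, -0.119, 0.2411]
tcp_rot: [179.9, -0.3, 5.9]
contact_force: [-0.4, -0.8, -0.4]
opening: 0.658
```

>>> servo_tool(
  motion=[
    [0,0,0,0,0,0],
    [0,0,0,0,0,0],
    [0,0,0,0,0,0],
    [0,0,0,0,0,0],
    [0,0,0,0,0,0],
    [0,0,0,0,0,0],
  ],
  gripper=20,
  newtons=3,
)

```text
t: 6.45
tool_pos: [0.6571, -0.119, 0.2411]
tcp_rot: [179.9, -0.3, 5.9]
contact_force: [-0.1, 0.4, -0.5]
opening: 0.217
```

```bash
python3 - <<'E'
from h import *
S,_=grab_frame("scene");T,_=grab_frame("top")
a=cv2.resize(S[130:220,195:295],None,fx=6,fy=6,interpolation=2)
cv2.imwrite("pics/a2.png",a)
s=read_state();print(s["tool_pos"],s["contact_force"],s["opening"])
E
```

```text
[ 0.65704336 -0.11898991  0.24115752] [0.58051638 0.51605833 0.60100321] 0.22211482041515138
```

View pics/a2.png

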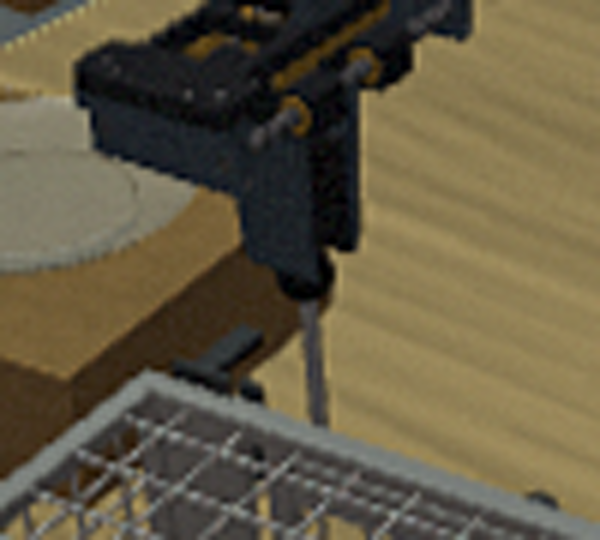

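The ball is held only by its upper cap: the tips look about 20 mm higher than expected, at crop (275,270) against the ball centre at (305,275). I'll open, go lower and close again.

>>> servo_tool(
  motion=[
    [0,0,0,0,0,0],
    [0,0,0,0,0,0],
    [0,0,0,0,0,0],
    [0,0,0.3,0,0,0],
    [0,0,0.3,0,0,0],
    [0,0,0,0,0,0],
    [0,0,0,0,0,0],
  ],
  gripper=50,
)

```text
t: 7.42
tool_pos: [0.6567, -0.1189, 0.2212]
tcp_rot: [179.9, -0.2, 5.9]
contact_force: [0.6, 0.6, -0.1]
opening: 0.55
```

>>> servo_tool(
  motion=[
    [0,0,0,0,0,0],
    [0,0,0,0,0,0],
    [0,0,0,0,0,0],
    [0,0,0,0,0,0],
    [0,0,0,0,0,0],
    [0,0,0,0,0,0],
  ],
  gripper=18,
  newtons=3,
)

```text
t: 8.18
tool_pos: [0.657, -0.119, 0.2216]
tcp_rot: [179.9, -0.3, 5.9]
contact_force: [0.5, 0.9, -1.2]
opening: 0.28
```

```bash
python3 - <<'E'
from h import *
S,_=grab_frame("scene")
a=cv2.resize(S[130:220,195:295],None,fx=6,fy=6,interpolation=2)
cv2.imwrite("pics/a3.png",a)
s=read_state();print(s["tool_pos"],s["contact_force"],s["opening"],s["ft_torque"])
E
```

```text
[ 0.65700977 -0.11897795  0.22168592] [ 1.19904783  0.35659458 -2.14195579] 0.278291723467904 [ 0.01495156 -0.1308009   0.00247061]
```

View pics/a3.png

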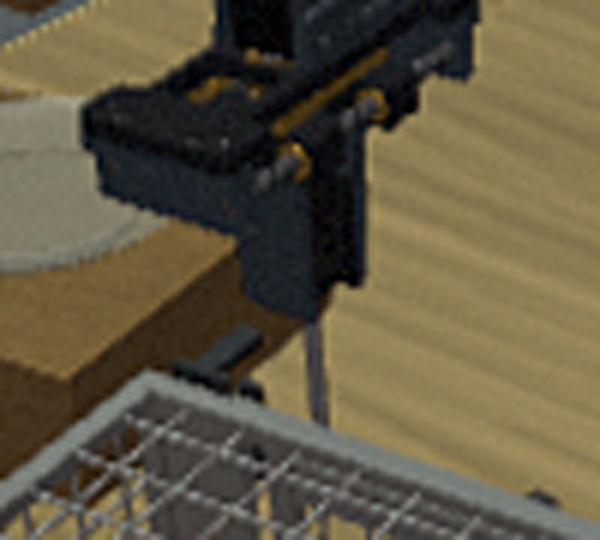

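The fingers now close round the ball and stop at about 25.5 mm, its full width. I'll tighten the grip.

>>> servo_tool(
  motion=[
    [0,0,0,0,0,0],
    [0,0,0,0,0,0],
    [0,0,0,0,0,0],
    [0,0,0,0,0,0],
  ],
  gripper=15,
  newtons=18,
)

```text
t: 8.72
tool_pos: [0.657, -0.119, 0.2217]
tcp_rot: [179.9, -0.3, 5.9]
contact_force: [1.0, 1.0, -0.4]
opening: 0.268
```

```bash
cat > lift.py <<'E'
import numpy as np
# ball in cage gate frame from pivot; print tool shifts (share of .03) per row for lift steps
for th in np.arange(0,.3,.02):
    d=.02; f=lambda t:np.array([115*np.cos(t)-90*np.sin(t),115*np.sin(t)+90*np.cos(t)])
    s=f(th+d)-f(th); print(round(th,2),"tooly %.3f toolz %.3f"%(s[0]/30,-s[1]/30),"cum hinge %.1f up %.1f"%tuple((f(th)-f(0))*[-1,1]),"catch %.1f"%(160*np.tan(th)))
E
python3 lift.py
```

```text
0.0 tooly -0.061 toolz -0.076 cum hinge -0.0 up 0.0 catch 0.0
0.02 tooly -0.062 toolz -0.075 cum hinge 1.8 up 2.3 catch 3.2
0.04 tooly -0.064 toolz -0.074 cum hinge 3.7 up 4.5 catch 6.4
0.06 tooly -0.065 toolz -0.072 cum hinge 5.6 up 6.7 catch 9.6
0.08 tooly -0.067 toolz -0.071 cum hinge 7.6 up 8.9 catch 12.8
0.1 tooly -0.068 toolz -0.070 cum hinge 9.6 up 11.0 catch 16.1
0.12 tooly -0.069 toolz -0.068 cum hinge 11.6 up 13.1 catch 19.3
0.14 tooly -0.071 toolz -0.067 cum hinge 13.7 up 15.2 catch 22.5
0.16 tooly -0.072 toolz -0.065 cum hinge 15.8 up 17.2 catch 25.8
0.18 tooly -0.073 toolz -0.064 cum hinge 18.0 up 19.1 catch 29.1
0.2 tooly -0.075 toolz -0.062 cum hinge 20.2 up 21.1 catch 32.4
0.22 tooly -0.076 toolz -0.061 cum hinge 22.4 up 22.9 catch 35.8
0.24 tooly -0.077 toolz -0.059 cum hinge 24.7 up 24.8 catch 39.2
0.26 tooly -0.078 toolz -0.058 cum hinge 27.0 up 26.5 catch 42.6
0.28 tooly -0.079 toolz -0.056 cum hinge 29.4 up 28.3 catch 46.0
```

>>> servo_tool(
  motion=[
    [0,-0.06,-0.075,0,0,0],
    [0,-0.06,-0.075,0,0,0],
    [0,-0.065,-0.075,0,0,0],
    [0,0,0,0,0,0],
  ],
)

```text
t: 9.22
tool_pos: [0.6563, -0.113, 0.2288]
tcp_rot: [179.9, -0.3, 5.9]
contact_force: [0.6, -0.6, -2.5]
opening: 0.27
```

>>> servo_tool(
  motion=[
    [0,-0.034,-0.036,0,0,0],
    [0,-0.034,-0.036,0,0,0],
    [0,0,0,0,0,0],
  ],
)

```text
t: 9.6
tool_pos: [0.6561, -0.111, 0.2311]
tcp_rot: [179.9, -0.3, 5.9]
contact_force: [-0.2, -0.7, -2.3]
opening: 0.27
```

>>> servo_tool(
  motion=[
    [0,-0.034,-0.035,0,0,0],
    [0,-0.034,-0.035,0,0,0],
  ],
)

```text
t: 9.85
tool_pos: [0.6558, -0.1089, 0.2332]
tcp_rot: [179.8, -0.3, 5.9]
contact_force: [0.7, -0.7, -2.0]
opening: 0.27
```

>>> servo_tool(
  motion=[
    [0,-0.035,-0.034,0,0,0],
    [0,-0.035,-0.034,0,0,0],
  ],
)

```text
t: 10.1
tool_pos: [0.6556, -0.1067, 0.2355]
tcp_rot: [179.8, -0.3, 5.9]
contact_force: [-0.5, -0.1, -0.9]
opening: 0.273
```

>>> servo_tool(
  motion=[
    [0,-0.036,-0.033,0,0,0],
    [0,-0.036,-0.033,0,0,0],
  ],
)

```text
t: 10.35
tool_pos: [0.6553, -0.1045, 0.2376]
tcp_rot: [179.8, -0.3, 5.9]
contact_force: [0.3, -1.3, -1.1]
opening: 0.268
```

>>> servo_tool(
  motion=[
    [0,-0.036,-0.033,0,0,0],
    [0,-0.036,-0.033,0,0,0],
  ],
)

```text
t: 10.6
tool_pos: [0.6551, -0.1027, 0.2392]
tcp_rot: [179.8, -0.2, 5.9]
contact_force: [4.3, -8.8, -14.5]
opening: 0.272
```

The hood is felt: about 15 N more at the ball. I'll back off straight away.

>>> servo_tool(
  motion=[
    [0,0.055,0.05,0,0,0],
    [0,0.053,0.05,0,0,0],
    [0,0,0,0,0,0],
  ],
)

```text
t: 10.98
tool_pos: [0.6555, -0.106, 0.2362]
tcp_rot: [179.8, -0.3, 5.9]
contact_force: [1.0, -1.2, -1.6]
opening: 0.27
```

```bash
python3 - <<'E'
from h import *
s=read_state();print(s["tool_pos"],s["contact_force"],s["ft_torque"],s["joints"])
E
```

```text
[ 0.65547852 -0.10597825  0.23615829] [ 1.02144155 -1.24509841 -1.61523397] [-0.15147104 -0.22221706  0.04468892] [-14.28137676  29.18431157  67.40396893  -0.09212611  83.10761233
 -20.17406413]
```

>>> servo_tool(
  motion=[
    [0,0.018,0.018,0,0,0],
    [-0.06,-0.006,0,0,0,0.0033],
    [-0.06,-0.006,0,0,0,0.0033],
  ],
)

```text
t: 11.35
tool_pos: [0.6519, -0.1064, 0.2357]
tcp_rot: [179.8, -0.3, 4.7]
contact_force: [1.2, -0.4, -0.7]
opening: 0.272
```

```bash
cat > sw.py <<'E'
import sys
from h import *
from scipy.spatial.transform import Rotation as Ro
H=np.array([.655,.0719]); Y0=5.9
def plan(q,n,th=.13,z=None):
    s=read_state(); p=s["tool_pos"]; R=Ro.from_euler("xyz",s["tcp_rot"],degrees=True)
    al=75+115*np.cos(th)-90*np.sin(th)
    d=p[:2]-H; print("t",s["t"],"pos",p.round(4),"rot",s["tcp_rot"].round(1),"F",s["contact_force"].round(1),"r %.1f (want %.1f)"%(1e3*np.hypot(*d),np.hypot(al,18)),"q pos %.1f yaw %.1f"%((180+6.0-90-np.degrees(np.arctan2(*d[::-1]))-np.degrees(np.arctan2(18,al))+360+180)%360-180,Y0-s["tcp_rot"][2]))
    z=p[2] if z is None else z
    prev=(p,R)
    q0=(Y0-s["tcp_rot"][2])
    for i in range(1,n+1):
        qi=q0+(q-q0)*i/n; a=np.radians(6.0-qi)
        xy=H-.018*np.array([np.cos(a),np.sin(a)])-al/1e3*np.array([-np.sin(a),np.cos(a)])
        t=(np.array([*xy,p[2]+(z-p[2])*i/n]),Ro.from_euler("xyz",[180,0,Y0-qi],degrees=True))
        sh=prev[1].inv().apply(t[0]-prev[0])/.03; tu=(prev[1].inv()*t[1]).as_rotvec()/np.pi
        print(sh.round(3),tu.round(4)); prev=t
if __name__=="__main__": plan(*[f(x) for f,x in zip((float,int,float,float),sys.argv[1:])])
E
python3 sw.py 3 4
```

```text
t 11.35 pos [ 0.6519 -0.1064  0.2357] rot [179.8  -0.3   4.7] F [ 1.2 -0.4 -0.7] r 178.3 (want 178.3) q pos -178.8 yaw 1.2
[-0.05  -0.007 -0.   ] [ 0.001  -0.0016  0.0024]
[-0.045 -0.005 -0.   ] [-0.     -0.      0.0024]
[-0.045 -0.005 -0.   ] [ 0.     -0.      0.0024]
[-0.045 -0.005 -0.   ] [ 0.     -0.      0.0024]
```

>>> servo_tool(
  motion=[
    [-0.05,-0.007,0,0,0,0.0025],
    [-0.05,-0.005,0,0,0,0.0025],
    [-0.05,-0.005,0,0,0,0.0025],
  ],
)

```text
t: 11.72
tool_pos: [0.6471, -0.1061, 0.2359]
tcp_rot: [179.8, -0.3, 3.2]
contact_force: [1.5, -1.0, -1.5]
opening: 0.269
```

>>> servo_tool(
  motion=[
    [-0.06,-0.006,0,0,0,0.0033],
    [-0.06,-0.006,0,0,0,0.0033],
    [-0.06,-0.006,0,0,0,0.0033],
  ],
)

```text
t: 12.1
tool_pos: [0.6413, -0.1058, 0.2358]
tcp_rot: [179.8, -0.3, 1.3]
contact_force: [1.0, -1.0, -0.6]
opening: 0.272
```

```bash
sed -i 's/+360+180)%360-180/+360)%360-180/' sw.py; python3 sw.py 10 4
```

```text
t 12.1 pos [ 0.6413 -0.1058  0.2358] rot [179.8  -0.3   1.3] F [ 1.  -1.  -0.6] r 178.3 (want 178.3) q pos 4.6 yaw 4.6
[-0.137 -0.015 -0.001] [ 0.0009 -0.0017  0.0075]
[-0.139 -0.015 -0.   ] [ 0.     -0.      0.0075]
[-0.139 -0.015 -0.   ] [-0.     -0.      0.0075]
[-0.139 -0.015 -0.   ] [ 0.     -0.      0.0075]
```

>>> servo_tool(
  motion=[
    [-0.14,-0.015,0,0,0,0.0075],
    [-0.14,-0.015,0,0,0,0.0075],
    [-0.14,-0.015,0,0,0,0.0075],
    [-0.14,-0.015,0,0,0,0.0075],
    [-0.3,-0.038,0,0,0,0.0165],
    [-0.3,-0.038,0,0,0,0.0165],
    [-0.3,-0.038,0,0,0,0.0165],
  ],
)

```text
t: 12.98
tool_pos: [0.596, -0.0968, 0.2357]
tcp_rot: [179.9, -0.4, -13.8]
contact_force: [1.3, -1.0, -1.7]
opening: 0.269
```

```bash
python3 sw.py 50 8
```

```text
t 12.975 pos [ 0.596  -0.0968  0.2357] rot [179.9  -0.4 -13.8] F [ 1.3 -1.  -1.7] r 178.7 (want 178.3) q pos 19.5 yaw 19.7
[-0.414 -0.069 -0.003] [ 0.0005 -0.0021  0.021 ]
[-0.389 -0.052 -0.   ] [ 0.    -0.     0.021]
[-0.389 -0.052 -0.   ] [ 0.    -0.     0.021]
[-0.389 -0.052 -0.   ] [ 0.    -0.     0.021]
[-0.389 -0.052 -0.   ] [ 0.    -0.     0.021]
[-0.389 -0.052 -0.   ] [ 0.    -0.     0.021]
[-0.389 -0.052 -0.   ] [ 0.    -0.     0.021]
[-0.389 -0.052 -0.   ] [-0.    -0.     0.021]
```

>>> servo_tool(
  motion=[
    [-0.41,-0.069,0,0,-0.002,0.021],
    [-0.39,-0.052,0,0,0,0.021],
    [-0.39,-0.052,0,0,0,0.021],
    [-0.39,-0.052,0,0,0,0.021],
    [-0.39,-0.052,0,0,0,0.021],
    [-0.39,-0.052,0,0,0,0.021],
    [-0.39,-0.052,0,0,0,0.021],
  ],
)

```text
t: 13.85
tool_pos: [0.5236, -0.0502, 0.2359]
tcp_rot: [179.9, -0.1, -41.6]
contact_force: [3.6, 0.9, -3.7]
opening: 0.27
```

```bash
python3 sw.py 90 12
```

```text
t 13.85 pos [ 0.5236 -0.0502  0.2359] rot [ 1.799e+02 -1.000e-01 -4.160e+01] F [ 3.6  0.9 -3.7] r 179.4 (want 178.3) q pos 47.3 yaw 47.5
[-0.377 -0.086 -0.001] [ 0.0003 -0.0007  0.0197]
[-0.364 -0.048 -0.   ] [ 0.     -0.      0.0197]
[-0.364 -0.048 -0.   ] [-0.     -0.      0.0197]
[-0.364 -0.048 -0.   ] [-0.     -0.      0.0197]
[-0.364 -0.048 -0.   ] [ 0.     -0.      0.0197]
[-0.364 -0.048 -0.   ] [-0.     -0.      0.0197]
[-0.364 -0.048 -0.   ] [ 0.     -0.      0.0197]
[-0.364 -0.048 -0.   ] [-0.     -0.      0.0197]
[-0.364 -0.048 -0.   ] [ 0.     -0.      0.0197]
[-0.364 -0.048 -0.   ] [-0.     -0.      0.0197]
[-0.364 -0.048 -0.   ] [ 0.     -0.      0.0197]
[-0.364 -0.048 -0.   ] [ 0.     -0.      0.0197]
```

>>> servo_tool(
  motion=[
    [-0.38,-0.086,0,0,0,0.02],
    [-0.37,-0.055,0,0,0,0.02],
    [-0.37,-0.055,0,0,0,0.02],
    [-0.37,-0.055,0,0,0,0.02],
    [-0.37,-0.055,0,0,0,0.02],
    [-0.37,-0.055,0,0,0,0.02],
  ],
)

```text
t: 14.6
tool_pos: [0.4864, 0.0095, 0.2361]
tcp_rot: [179.9, -0.2, -64.3]
contact_force: [2.5, -0.6, -3.1]
opening: 0.269
```

```bash
python3 sw.py 92 6
```

```text
t 14.6 pos [0.4864 0.0095 0.2361] rot [179.9  -0.2 -64.3] F [ 2.5 -0.6 -3.1] r 179.7 (want 178.3) q pos 69.9 yaw 70.2
[-0.398 -0.101 -0.002] [ 0.0004 -0.0012  0.0202]
[-0.374 -0.049 -0.   ] [ 0.     -0.      0.0202]
[-0.374 -0.049 -0.   ] [ 0.     -0.      0.0202]
[-0.374 -0.049 -0.   ] [-0.     -0.      0.0202]
[-0.374 -0.049 -0.   ] [ 0.     -0.      0.0202]
[-0.374 -0.049 -0.   ] [-0.     -0.      0.0202]
```

>>> servo_tool(
  motion=[
    [-0.4,-0.1,0,0,0,0.02],
    [-0.38,-0.055,0,0,0,0.02],
    [-0.38,-0.055,0,0,0,0.02],
    [-0.38,-0.055,0,0,0,0.02],
    [-0.38,-0.055,0,0,0,0.02],
    [-0.38,-0.055,0,0,0,0.02],
    [0,0,0,0,0,0],
    [0,0,0,0,0,0],
  ],
)

```text
t: 15.6
tool_pos: [0.4747, 0.0802, 0.2358]
tcp_rot: [180.0, -0.3, -86.8]
contact_force: [3.5, 0.5, -4.4]
opening: 0.269
```

```bash
python3 sw.py 92 1; python3 sw.py 91.5 6 0 0.222
```

```text
t 15.6 pos [0.4747 0.0802 0.2358] rot [180.   -0.3 -86.8] F [ 3.5  0.5 -4.4] r 180.5 (want 178.3) q pos 92.8 yaw 92.7
[ 0.095 -0.066  0.   ] [ 0.0002 -0.0017 -0.0041]
t 15.6 pos [0.4747 0.0802 0.2358] rot [180.   -0.3 -86.8] F [ 3.5  0.5 -4.4] r 180.5 (want 190.9) q pos 93.2 yaw 92.7
[0.042 0.35  0.077] [ 0.0002 -0.0017 -0.0011]
[0.023 0.002 0.076] [ 0.      0.     -0.0011]
[0.023 0.002 0.076] [-0.      0.     -0.0011]
[0.023 0.002 0.076] [ 0.      0.     -0.0011]
[0.023 0.002 0.076] [ 0.      0.     -0.0011]
[0.023 0.002 0.076] [-0.      0.     -0.0011]
```

>>> servo_tool(
  motion=[
    [0,0.05,0.073,0,0,0],
    [0,0.055,0.074,0,0,0],
    [0,0.06,0.075,0,0,0],
    [0,0.06,0.075,0,0,0],
    [0,0.06,0.075,0,0,0],
    [0,0.05,0.05,0,0,0],
    [0,0,0,0,0,0],
  ],
)

```text
t: 16.48
tool_pos: [0.4627, 0.0788, 0.2222]
tcp_rot: [179.9, -0.3, -86.8]
contact_force: [-1.0, 1.4, -0.5]
opening: 0.271
```

```bash
python3 sw.py 92 1 0
```

```text
t 16.475 pos [0.4627 0.0788 0.2222] rot [179.9  -0.3 -86.8] F [-1.   1.4 -0.5] r 192.5 (want 190.9) q pos 92.7 yaw 92.7
[ 0.077 -0.047  0.   ] [ 0.0008 -0.0016 -0.0039]
```

>>> servo_tool(
  motion=[
    [0,0,0,0,0,0],
    [0,0,0,0,0,0],
    [0,0,0,0,0,0],
    [0,0,0,0,0,0],
    [0,0,-0.3,0,0,0],
    [0,0,-0.6,0,0,0],
    [0,0,-0.8,0,0,0],
    [0,0,-1,0,0,0],
    [0,0,-1,0,0,0],
    [0,0,0,0,0,0],
  ],
  gripper=65,
)

```text
t: 17.73
tool_pos: [0.4635, 0.0792, 0.3402]
tcp_rot: [-180.0, -0.3, -86.8]
contact_force: [-0.2, -0.8, -0.3]
opening: 0.713
```

>>> servo_tool(
  motion=[
    [0,0,-0.5,0,0,0],
    [-1,0,-0.5,0,0,0],
    [-1,0,0,0,0,0],
    [-1,0,0,0,0,0],
    [-1,0,0,0,0,0],
    [-1,0,0,0,0,0],
    [0,0,0,0,0,0],
    [0,0,0,0,0,0],
  ],
)

```text
t: 18.73
tool_pos: [0.4531, 0.2327, 0.3681]
tcp_rot: [179.8, -0.4, -86.9]
contact_force: [0.2, 0.0, -0.0]
opening: 0.711
```

```bash
python3 - <<'E'
from h import *
S,_=grab_frame("scene");T,_=grab_frame("top")
cv2.imwrite("pics/e.png",np.vstack([cv2.resize(S[60:340,130:500],None,fx=1.6,fy=1.6)[:,:592],cv2.resize(T[110:260,100:470],(592,240))])[:600])
np.save("e.npy",0);cv2.imwrite("pics/S.png",S);cv2.imwrite("pics/T.png",T)
s=read_state();print(s["t"],s["tool_pos"],s["contact_force"]);print(dark(S,(230,120,380,240)))
S0=cv2.imread("pics/scene0.png");print(cv2.absdiff(S,S0)[240:360,410:500].mean(),cv2.absdiff(S,S0)[140:185,150:235].mean())
E
```

```text
18.825 [0.45315634 0.23246438 0.36823327] [-0.13093142 -0.02026545 -0.44676756]
[([142, 9, 8, 9, 20], [375.1, 133.6]), ([116, 43, 9, 9, 65], [349.9, 166.9]), ([0, 65, 9, 11, 30], [233.7, 190.3]), ([5, 74, 4, 4, 13], [236.5, 195.4]), ([97, 93, 5, 7, 19], [328.8, 216.2])]
2.5560185185185187 2.616383442265795
```

View pics/e.png

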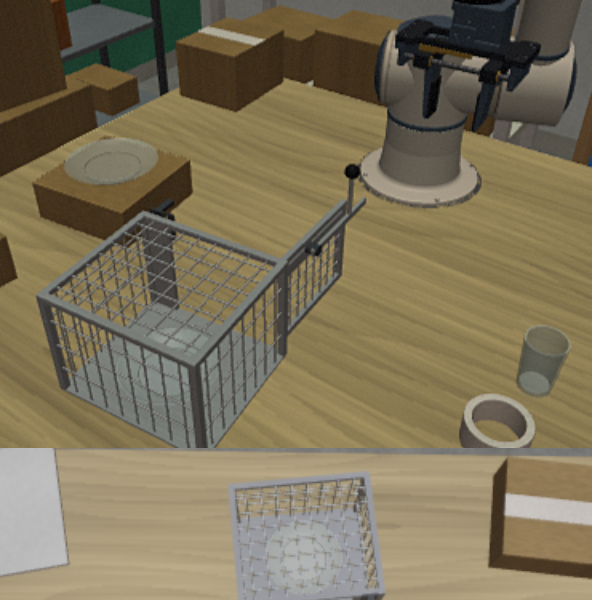

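The picture shows the gate standing open square to the front, with the ball at scene (350,167), its stem upright and the bar level. The tool is clear, and the glassware and tape have not moved.

```bash
python3 - <<'E'
from h import *
b=onz("scene",349.9,166.9,.26);d=b[:2]-[.655,.0719]
print(b,"gate deg",(276-np.degrees(np.arctan2(d[1],d[0]))-np.degrees(np.arctan2(18,190)))%360-180)
print(bot.hand_in())
E
```

```text
[0.46260373 0.07870943 0.26      ] gate deg -87.38486143465687
the job is handed in; nothing more can be done
None
```

The gate is standing open at about 92.6° with the bar dropped back to rest, and the job is handed in at about 19 s of the 64 s allowed.

- **Latch:** I pinched the ball knob and raised the bar until I felt the hood at about 24 mm of lift at the catch. I then lowered it 3–4 mm into the gap, and it left the catch without rubbing (about 1–2 N).
- **Swing and release:** I swung the gate round its hinge, lowered the bar, let go and moved the arm clear.

**Last checks**
- **Gate angle:** the gripper's final position before release gave 92.7°. The ball in the last picture agrees at 92.6°; the script printed -87.4°, which is the same direction after a 180° wrap.
- **Bar:** level, with its stem upright. The height used for the camera check assumes the bar is at rest.
- **Surroundings:** the platter, tumbler and tape areas show no change between the first and last pictures. I checked the dish only by eye. The tool force was about 0 N.

**What did not go to plan**
- **First pinch:** it caught only the top of the ball, because the fingertips sat about 20 mm higher than I expected. I opened, went lower and gripped again.
- **Hood contact:** it came on more sharply than the 5 N wanted. The tool read about 17 N at the ball, which I work out to 13–14 N at the catch. That is close to the 15 N limit, and I backed off at once. The peak between readings was not measured.

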